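# Fill the hinge kit tray and slide it home at the outfeed

### The arm

A 6-joint arm with a two-finger parallel gripper is mounted at the origin on the work surface. World frame = base frame: x ahead of the robot, y to its left, z up, the work surface at z = 0. Lengths are in m, angles in degrees, forces in N, time in s.
With the tool pointing down it reaches from about 0.325 to 0.85 m from the base axis. Payload 15.5 kg.
Tool frame: the origin (TCP) lies at the very end of the fingers, on their centre line; the grasp point (between the pads) lies arm.grip_depth behind it (arm.grip_depth is the distance from the TCP to the grasp point, in m); z points along the fingers, y is the line along which they close (so a half turn about z gives the same grasp; the last joint's range is limited). The gripper opens to 91 mm and grips with 3 to 60 N. Pads are 32 mm wide; open, the fingers measure 118 mm over their backs; the gripper's body (76 mm by 178 mm) begins 60 mm behind the grasp point.
Start: joints at [-68.784, 28.281, 77.091, -0, 74.628, -5.472], TCP at [0.281, -0.558, 0.214] pointing down, gripper open.
Joint ranges: [-166.48, 166.48], [-47.26, 123.95], [12.59, 153.08], [-70.14, 250.14], [6.76, 159.57], [-176.63, 176.63]. Speed limits (degrees/s): [108.29, 108.29, 147.25, 172.46, 172.46, 172.46].

### API

Orientations are given as a 3x3 rotation matrix whose columns are the frame's x, y, z axes.
In Python, from rig import arm gives the robot as it stands. Calls block until the motion is done:
- arm.move_to(position, orientation): joint-space move of the TCP to a pose.
- arm.move_l(position, orientation=None, feed=0.15): straight line of the TCP; orientation=None keeps the orientation; feed is the mean speed in m/s.
- arm.move_joints(angles): joint-space move.
- arm.grip(opening): finger opening in m; the grip force is fixed at half the most; returns when the fingers have stopped.
- arm.sleep(seconds).
- arm.solve_ik(position, orientation): joint angles nearest the present ones, or None.
- arm.snapshot(name): name is "scene" or "side" or "wrist"; returns the picture (420x560x3 uint8, red, green, blue); there is no depth.
- arm.get_calibration(name): a dict with "intrinsics" (3x3 intrinsics, pixels), "k1" (the pictures are not rectified: a ray, as slopes to the right and down, at radius r is drawn at 1 + k1 r^2 times it, then the intrinsics apply), "cam_to_world" (4x4, takes a point from camera to world coordinates). Camera axes: x right, y down, z forward; pixel columns grow to the right and rows downward; lengths in m; the calibration is good to about 2 mm. A picture is of the moment at which its call begins: read the wrist's pose just before it. get_calibration takes no time and is no camera call; for the wrist camera it gives the pose at the moment of the call.
A pose or a line that the arm cannot do raises arm.Unreachable and nothing moves.
- arm.sign_off(): hands the job in; it is judged then, once.
Readings, each from a call of its own:
- arm.current_t(): time.
- arm.current_joint_positions(): joint angles.
- arm.current_dq(): joint speeds.
- arm.current_tau(): joint torques, N m.
- arm.current_ee_pos(): TCP position.
- arm.current_tool_rot(): TCP orientation.
- arm.current_force(): force on the tool from outside, world axes, zero at the start.
- arm.current_torque(): the same for the moment, N m.
- arm.current_width(): finger opening in m.
- arm.current_grasp_force(): force on a finger pad.
Only numpy, scipy, OpenCV 4.12 (cv2) and the standard library are available. Lean on these libraries where they do the work, as an engineer would, in place of code of your own. Each camera call takes 0.05 s, during which the arm holds its last target. There are 200 camera calls.

### The job

Pick the black bushing, the steel hex nut and the brass block out of the compartmented bin and stand them upright in the blue kit tray, one in each pocket, in any order. Then slide the loaded tray across the bench, without lifting it, into the aluminium outfeed corner, until its long side is flush against the long bar and its end against the short bar. Leave the other parts in the bin and the other things on the bench where they are.

Things in the scene. Friction and masses are not known exactly. Their poses are not given: they have to be found in the camera images.
- bushing: KIT PART: black rubber flanged bushing with a steel-grey disc on its top, standing; flange 30 mm diameter and 8 mm high, above it a 24 mm diameter barrel, 34 mm high overall. Origin: centre of underside, z up.
- nut: KIT PART: steel hexagonal coupling nut standing on end, 24 mm across flats (one pair of flats faces its x axis, the others every 60 degrees), 36 mm high. Origin: centre of underside.
- slideblock: KIT PART: brass block with two dark holes in its top, 42 mm (x) by 20 mm (y) by 30 mm high. Origin: centre of underside.
- yellowbushing: Not in the kit: yellow flanged bushing, same shape as the black one. Origin: centre of underside.
- sleeve: Not in the kit: red round sleeve 24 mm diameter, 36 mm high. Origin: centre of underside.
- greenblock: Not in the kit: green block, same shape as the brass one. Origin: centre of underside.
- bin: Fixed grey parts bin, 192 (x) by 286 (y) by 40 mm high, walls, dividers and floor 4 mm, six 90 mm square compartments in 2 rows (centres x = -47, +47 mm) of 3 (y = -94, 0, +94 mm). One part stands in each compartment, any part in any. Origin: centre of underside.
- tray: Loose blue kit tray, 206 (x) by 66 (y) by 15 mm high, walls, dividers and floor 5 mm, three pockets in a row along x, each 62 (x) by 56 (y) mm inside; about 0.45 kg empty. Origin: centre of underside.
- pocket0 (a point): Centre of the floor of the tray's -x end pocket (tray x = -67 mm, 5 mm above the bench).
- pocket1 (a point): Centre of the floor of the tray's middle pocket (tray x = 0 mm, 5 mm above the bench).
- pocket2 (a point): Centre of the floor of the tray's +x end pocket (tray x = 67 mm, 5 mm above the bench).
- corner: Fixed outfeed corner: two aluminium bars 20 mm thick, 25 mm high. Origin: the inner corner, at bench level. Inner face of the long bar: plane y = 0 (x from -230 to +20 mm); of the short bar: plane x = 0 (y from 0 to +85 mm). The tray belongs at x < 0, y > 0: home, its origin is at x = -103, y = +33 mm. Thin yellow tape marks the other two sides.
- bottle: Bystander: white bottle with green label and red cap, 54 mm diameter, 180 mm high. Origin: centre of underside.
- taperoll: Bystander: tan open ring (tape core) lying flat, 90 mm outer diameter, 45 mm high. Origin: centre of underside.
- nestblock: Bystander: aluminium block 50 by 50 by 50 mm with a slot in its top. Origin: centre of underside.
- bracket: Bystander: black steel channel bracket with a steel pin, 90 (x) by 34 by 26 mm high. Origin: centre of underside.
- driver: Bystander: screwdriver lying on the bench along its x axis, about 0.2 m long. Origin: underside, near its middle.
Not all that is in view belongs to the job. What is meant by the slideblock is not purple, and is the smaller of those in its own colour.

How it is judged:
By the outcome, as a careful person would: the job done as asked, in the order asked, and still so for the second after the job is handed in, with the robot touching nothing.
It also fails if it takes over 72 s, if anything falls off the work surface, if the arm or the gripper's body presses on something with over 40 N, if the wrist force passes 120 N, or if a joint passes its speed limit or range.

## Working session

There is one attempt and no reset: what is moved stays moved. The work goes in short steps, each a Python script; the robot and the scene stay as the last script left them, time stands still between calls to the robot, and variables do not carry over. Pictures are saved under pics/ and viewed, at most 10 in all, crops included, and the job is handed in when it is done.

```bash
ls; mkdir -p pics; python3 - <<'E'
from rig import arm
import cv2,numpy as np
for n in ["scene","side"]:
    im=arm.snapshot(n); cv2.imwrite(f"pics/{n}0.png",im[:,:,::-1])
    c=arm.get_calibration(n); print(n,c)
print(arm.get_calibration("wrist"),arm.grip_depth,arm.current_t())
print(arm.current_tool_rot())
E
```

```text
pics
scene {'intrinsics': array([[389.28681451,   0.        , 275.86346383],
       [  0.        , 389.28681451, 206.18010315],
       [  0.        ,   0.        ,   1.        ]]), 'k1': 0.0016891339668303636, 'cam_to_world': array([[ 0.42025523,  0.60941612, -0.67230762,  1.33980427],
       [ 0.90732175, -0.29231128,  0.30219425, -0.28439783],
       [-0.01236105, -0.73699804, -0.67578184,  0.85485992],
       [ 0.        ,  0.        ,  0.        ,  1.        ]])}
side {'intrinsics': array([[493.35142389,   0.        , 269.68677887],
       [  0.        , 493.35142389, 206.57117766],
       [  0.        ,   0.        ,   1.        ]]), 'k1': 0.038184467839443924, 'cam_to_world': array([[-0.66141338, -0.55655791,  0.50276797, -0.04592833],
       [-0.74977343,  0.47340185, -0.46230995,  0.6616087 ],
       [ 0.01929097, -0.68274005, -0.73040665,  0.89926992],
       [ 0.        ,  0.        ,  0.        ,  1.        ]])}
{'intrinsics': array([[336.81337267,   0.        , 282.12555185],
       [  0.        , 336.81337267, 208.19934247],
       [  0.        ,   0.        ,   1.        ]]), 'k1': -0.03023128298662604, 'cam_to_world': array([[ 4.48305907e-01, -8.68026429e-01, -2.13428989e-01,
         3.39790272e-01],
       [-8.93879913e-01, -4.35531038e-01, -1.06261074e-01,
        -5.27746098e-01],
       [-7.17528015e-04,  2.38417353e-01, -9.71162525e-01,
         3.84747457e-01],
       [ 0.00000000e+00,  0.00000000e+00,  0.00000000e+00,
         1.00000000e+00]])} 0.0188 0.1
[[ 8.93467997e-01  4.49126677e-01 -4.08330850e-04]
 [ 4.49126854e-01 -8.93467435e-01  1.00591407e-03]
 [ 8.69525280e-05 -1.08214438e-03 -9.99999411e-01]]
```

View pics/scene0.png

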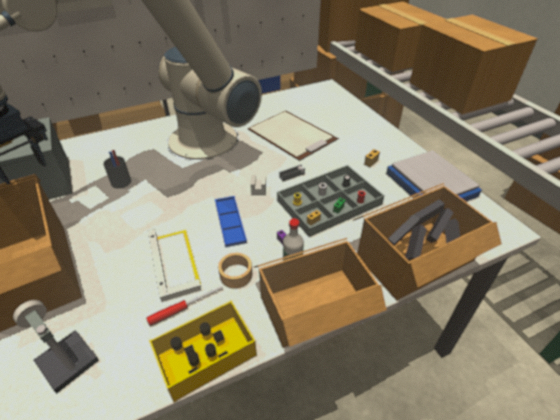

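View pics/side0.png

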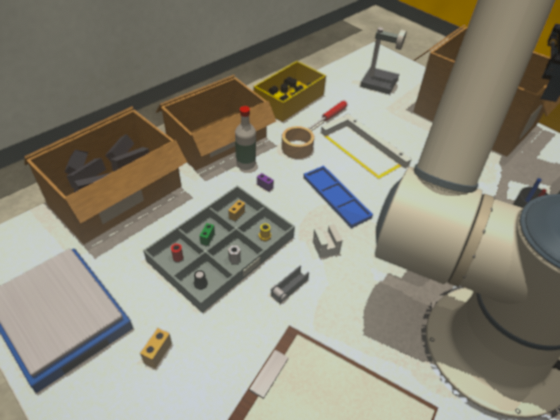

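The scene view shows the bin with the black bushing at (346,180), nut at (322,188) and brass block at (314,216). A larger brass decoy lies outside the bin at (372,157). The tray is at (230,220), the corner at about (160,265), the nest block at (258,185), and the bottle at (292,240). The side view shows the bushing at (200,277), nut (235,252), brass (237,208), tray (337,195) and corner (~365,147).

```bash
cat > h.py <<'E'
import cv2,numpy as np
def rays(c,px):
    K=np.array(c["intrinsics"]);px=np.atleast_2d(np.array(px,float))
    d=(px-K[:2,2])/[K[0,0],K[1,1]]; s=d.copy()
    for _ in range(20): s=d/(1+c["k1"]*(s**2).sum(1,keepdims=True))
    T=np.array(c["cam_to_world"]); return T[:3,3],np.c_[s,np.ones(len(s))]@T[:3,:3].T
def onplane(c,px,z):
    o,d=rays(c,px); return (o+d*((z-o[2])/d[:,2])[:,None])[:,:2]
def proj(c,P):
    T=np.linalg.inv(np.array(c["cam_to_world"]));P=np.atleast_2d(P)@T[:3,:3].T+T[:3,3]
    s=P[:,:2]/P[:,2:];s=s*(1+c["k1"]*(s**2).sum(1,keepdims=True))
    K=np.array(c["intrinsics"]);return s*[K[0,0],K[1,1]]+K[:2,2]
def tri(obs):
    A=np.zeros((3,3));b=np.zeros(3)
    for c,p in obs:
        o,d=rays(c,p);d=d[0]/np.linalg.norm(d[0]);M=np.eye(3)-np.outer(d,d);A+=M;b+=M@o
    return np.linalg.solve(A,b)
def down(yaw):  # tool z down, tool y (closing line) at world angle yaw deg
    a=np.radians(yaw);y=np.array([np.cos(a),np.sin(a),0]);z=np.array([0,0,-1.]);return np.c_[np.cross(y,z),y,z]
def snap(arm,name,f):
    c=arm.get_calibration(name);im=arm.snapshot(name);cv2.imwrite(f"pics/{f}.png",im[:,:,::-1]);np.save(f"pics/{f}.npy",c,allow_pickle=True);return im,c
def load(f): return cv2.imread(f"pics/{f}.png"),np.load(f"pics/{f}.npy",allow_pickle=True).item()
E
python3 - <<'E'
from rig import arm
from h import *
cs,cd=arm.get_calibration("scene"),arm.get_calibration("side")
for n,a,b in [("bush",(346,180),(200,276)),("nut",(322,188),(235,249)),("brass",(314,215),(237,208)),("tray",(230,220),(337,195)),("nest",(258,185),(325,238)),("yellow",(297,198),(265,229)),("tapecornerfar",(185,231),(380,176)),("bottlecap",(293,224),(245,110)),("taperoll",(236,268),(298,140))]:
    print(n,tri([(cs,a),(cd,b)]).round(3), onplane(cs,a,.03).round(3))
# look from above: two wrist places
J=arm.current_tool_rot()
for i,(p,yaw) in enumerate([((.52,.0,.40),0),((.52,-.16,.40),0)]):
  for y in (yaw,180,90,-90):
    q=arm.solve_ik(p,down(y)); print(p,y,None if q is None else np.round(q,0))
E
```

```text
bush [0.499 0.356 0.026] [[0.503 0.353]]
nut [0.505 0.257 0.031] [[0.505 0.259]]
brass [0.603 0.174 0.027] [[0.606 0.173]]
tray [ 0.489 -0.061  0.005] [[ 0.515 -0.067]]
nest [0.397 0.077 0.028] [[0.399 0.075]]
yellow [0.509 0.164 0.026] [[0.513 0.162]]
tapecornerfar [ 0.467 -0.201 -0.   ] [[ 0.502 -0.202]]
bottlecap [0.738 0.032 0.172] [[0.613 0.098]]
taperoll [ 0.693 -0.115  0.028] [[ 0.695 -0.115]]
(0.52, 0.0, 0.4) 0 [-7. 12. 74. -0. 94. -7.]
(0.52, 0.0, 0.4) 180 [ -7.  12.  74.  -0.  94. 173.]
(0.52, 0.0, 0.4) 90 [ -7.  12.  74.  -0.  94. -97.]
(0.52, 0.0, 0.4) -90 [-7. 12. 74. -0. 94. 83.]
(0.52, -0.16, 0.4) 0 [-23.  14.  70.  -0.  95. -23.]
(0.52, -0.16, 0.4) 180 [-23.  14.  70.  -0.  95. 157.]
(0.52, -0.16, 0.4) 90 [ -23.   14.   70.   -0.   95. -113.]
(0.52, -0.16, 0.4) -90 [-23.  14.  70.  -0.  95.  67.]
```

```bash
python3 - <<'E'
from rig import arm
from h import *
for i,p in enumerate([(.50,-.20,.26),(.50,-.02,.26),(.48,.16,.26),(.48,.30,.26)]):
    arm.move_to(p,down(-90)); arm.sleep(.1); snap(arm,"wrist",f"w{i}")
print(arm.current_t())
a=[cv2.imread(f"pics/w{i}.png") for i in range(4)]
cv2.imwrite("pics/m.png",cv2.resize(np.vstack([np.hstack(a[:2]),np.hstack(a[2:])]),(800,600),interpolation=cv2.INTER_AREA))
E
```

```text
4.375
```

View pics/m.png

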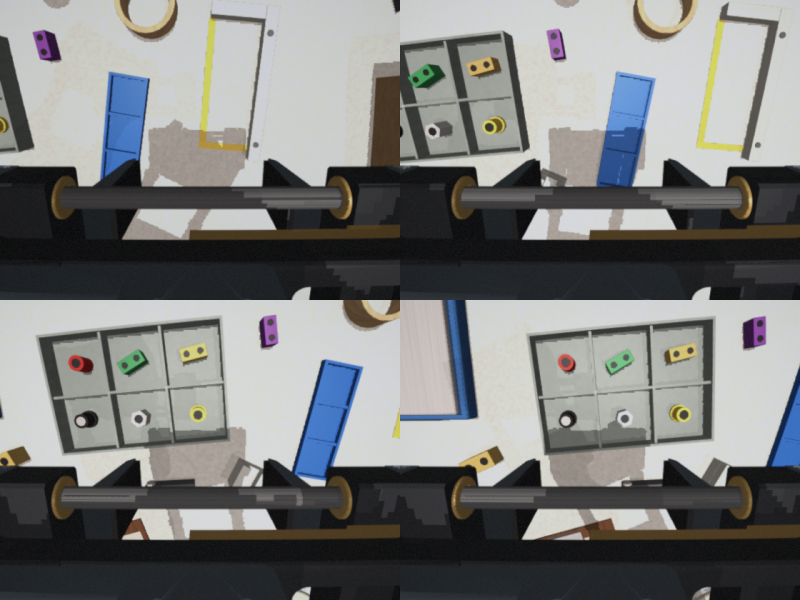

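The mosaic (w0 and w1 on top, w2 and w3 below) shows the kit parts in w3 at full-res pixels: bushing (234,167), nut (315,166), brass block (395,73). The whole tray shows in w1, and the outfeed corner shows in w0 and w1. Next I'll crop in for sharp edges.

```bash
python3 - <<'E'
from h import *
w=[load(f"w{i}")[0] for i in range(4)]
def crop(i,x,y,s,o): return cv2.resize(w[i][max(0,y-s):y+s,x-s:x+s],(o,o),interpolation=cv2.INTER_CUBIC)
t=np.hstack([crop(3,234,167,30,266),crop(3,315,166,30,266),crop(3,395,73,30,266)])
b=np.hstack([cv2.resize(w[0][0:240,270:400],(180,332)),cv2.resize(w[0][0:60,280:400],(310,155)),cv2.resize(w[1][0:60,400:560],(308,116))][:1])
b1=cv2.resize(w[0][0:66,280:400],(600,330),interpolation=cv2.INTER_CUBIC)
b=np.hstack([b,b1])[:, :798]; b=np.pad(b,((0,0),(0,798-b.shape[1]),(0,0)))
cv2.imwrite("pics/c1.png",np.vstack([t,b]))
im,c=load("w1"); h=cv2.cvtColor(im,cv2.COLOR_BGR2HSV)
for k in (1,2):
    im,c=load(f"w{k}"); h=cv2.cvtColor(im,cv2.COLOR_BGR2HSV)
    m=cv2.inRange(h,(105,120,40),(125,255,255)); m[:40]=m[:40]
    ct=max(cv2.findContours(m,0,2)[0],key=cv2.contourArea)[:,0]
    print(k,c["cam_to_world"][:3,3],ct.min(0),ct.max(0))
    P=onplane(c,ct,.015); r=cv2.minAreaRect((P*1000).astype(np.float32)); print(r, cv2.boxPoints(r).round(0).tolist())
for k in (2,3):
    im,c=load(f"w{k}"); h=cv2.cvtColor(im,cv2.COLOR_BGR2HSV)
    m=cv2.inRange(h,(10,80,90),(24,255,255)); 
    for ct in cv2.findContours(m,0,2)[0]:
        if cv2.contourArea(ct)>150:
            P=onplane(c,ct[:,0],.034); print("br",k,ct[:,0].mean(0).round(),cv2.minAreaRect((P*1000).astype(np.float32)))
E
```

```text
Traceback (most recent call last):
ValueError: all the input array dimensions except for the concatenation axis must match exactly, but along dimension 0, the array at index 0 has size 332 and the array at index 1 has size 330
```

```bash
python3 - <<'E'
from h import *
w=[load(f"w{i}")[0] for i in range(4)]
def crop(i,x,y,s,o): return cv2.resize(w[i][max(0,y-s):y+s,x-s:x+s],(o,o),interpolation=cv2.INTER_CUBIC)
t=np.hstack([crop(3,234,167,30,266),crop(3,315,166,30,266),crop(3,395,73,30,266)])
b=np.hstack([cv2.resize(w[0][0:240,270:400],(180,330)),cv2.resize(w[0][0:66,280:400],(618,330),interpolation=cv2.INTER_CUBIC)])
cv2.imwrite("pics/c1.png",np.vstack([t,b]))
for k in (1,2):
    im,c=load(f"w{k}"); h=cv2.cvtColor(im,cv2.COLOR_BGR2HSV)
    m=cv2.inRange(h,(105,120,40),(125,255,255))
    ct=max(cv2.findContours(m,0,2)[0],key=cv2.contourArea)[:,0]
    print(k,c["cam_to_world"][:3,3].round(3),ct.min(0),ct.max(0))
    P=onplane(c,ct,.015); r=cv2.minAreaRect((P*1000).astype(np.float32)); print(r, cv2.boxPoints(r).round(0).tolist())
for k in (2,3):
    im,c=load(f"w{k}"); h=cv2.cvtColor(im,cv2.COLOR_BGR2HSV)
    m=cv2.inRange(h,(10,80,90),(24,255,255)); 
    for ct in cv2.findContours(m,0,2)[0]:
        if cv2.contourArea(ct)>150:
            P=onplane(c,ct[:,0],.034); print("br",k,ct[:,0].mean(0).round(),cv2.minAreaRect((P*1000).astype(np.float32)))
E
```

```text
1 [ 0.566 -0.02   0.431] [276 101] [356 261]
((489.3519287109375, -60.22550964355469), (64.86881256103516, 204.939453125), 79.89320373535156) [[383.0, -74.0], [585.0, -110.0], [596.0, -46.0], [394.0, -10.0]]
2 [0.547 0.16  0.431] [409  84] [507 252]
((489.7400817871094, -57.91748046875), (71.1107406616211, 205.58749389648438), 80.01614379882812) [[382.0, -75.0], [585.0, -111.0], [597.0, -41.0], [395.0, -5.0]]
br 2 [192. 321.] ((297.32318115234375, 278.24249267578125), (44.72356414794922, 38.3280029296875), 75.80599975585938)
br 2 [ 78. 282.] ((354.951171875, 424.8684997558594), (16.880395889282227, 74.23492431640625), 85.47119140625)
br 2 [485. 278.] ((354.2095031738281, -104.71219635009766), (76.0993881225586, 18.694353103637695), 5.274447917938232)
br 2 [ 11. 220.] ((433.31121826171875, 500.481201171875), (28.535051345825195, 25.784639358520508), 0.9925633668899536)
br 2 [531.  14.] ((665.0927124023438, -109.28010559082031), (31.38886070251465, 71.63362121582031), 1.4601935148239136)
br 3 [236. 326.] ((287.8520812988281, 369.5895080566406), (23.164396286010742, 93.098876953125), 2.2490427494049072)
br 3 [289. 314.] ((301.19677734375, 292.0820617675781), (24.86054801940918, 26.159114837646484), 17.015438079833984)
br 3 [486. 278.] ((354.189208984375, 35.76430892944336), (76.39582061767578, 19.087440490722656), 6.276031494140625)
br 3 [ 79. 277.] ((358.1741943359375, 562.5401000976562), (18.229633331298828, 81.18169403076172), 79.55316162109375)
br 3 [118. 221.] ((425.8880920410156, 508.9769592285156), (28.20404052734375, 78.73190307617188), 23.547325134277344)
br 3 [397.  75.] ((603.0541381835938, 173.26739501953125), (20.421852111816406, 43.97952651977539), 15.570259094238281)
```

View pics/c1.png

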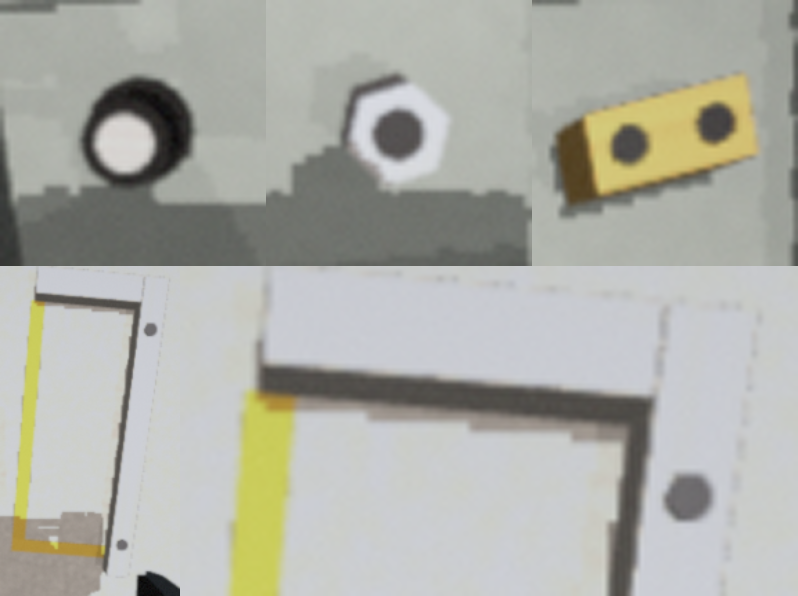

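The crops show the bushing disc at px (231.5,169), the nut top at (315,166) and the brass top at (397,73). The corner's inner top edges are sharp: the vertex is at px (371.7,26.4), the short bar's end at (296,20) and the long bar's end at (347,222).

```bash
python3 - <<'E'
from h import *
i0,c0=load("w0"); i2,c2=load("w2"); i3,c3=load("w3")
E=onplane(c0,[(371.7,26.6),(295.9,20.2),(347.3,222.5)],.025); print("corner",E.round(4))
s,l=E[1]-E[0],E[2]-E[0]; print(np.linalg.norm(s),np.linalg.norm(l),np.degrees(np.arctan2(s[1],s[0])),np.degrees(np.arctan2(-l[1],-l[0])))
B=onplane(c3,np.array([(127,32),(315,17),(313,138),(145,153)])*1.4,.040);print("bin",B.round(3),B.mean(0))
def blob(im,seed,lo,hi,r=22):
    x,y=seed; x0,y0=x-r,y-r; h=cv2.cvtColor(im[y0:y+r,x0:x+r],cv2.COLOR_BGR2HSV); m=cv2.inRange(h,lo,hi)
    cs=cv2.findContours(m,0,1)[0]; cs=[q for q in cs if cv2.contourArea(q)>20]
    q=min(cs,key=lambda q:np.linalg.norm(np.array(cv2.minEnclosingCircle(q)[0])-r)); return q[:,0]+[x0,y0]
for n,s2,s3,lo,hi,z in [("bush",(112,168),(232,169),(0,0,185),(180,60,255),.038),("nut",(196,167),(315,166),(0,0,190),(180,60,255),.040),("brass",(271,73),(397,73),(15,60,150),(40,255,255),.034)]:
    obs=[]
    for im,c,sd in ((i2,c2,s2),(i3,c3,s3)):
        q=blob(im,sd,lo,hi); P=(onplane(c,q,z)*1000).astype(np.float32); r=cv2.minAreaRect(P); px=cv2.minAreaRect(q.astype(np.float32))[0]
        m=cv2.moments(q); px=(m['m10']/m['m00'],m['m01']/m['m00'])
        obs.append((c,px)); print(n,np.round(px,1),np.round(r[0],1),np.round(r[1],1),round(r[2],1), cv2.approxPolyDP(P[:,None],4,True)[:,0].round().tolist())
    print(tri(obs).round(4))
cv2.imwrite("pics/c2.png",np.hstack([cv2.resize(i2[y-30:y+30,x-30:x+30],(266,266)) for x,y in((112,168),(196,167),(271,73))]))
E
```

```text
corner [[ 0.6733 -0.3   ]
 [ 0.6795 -0.2159]
 [ 0.4477 -0.2822]]
0.08427747155820843 0.22630844190845315 85.74752326555195 -4.493875072522647
bin [[0.632 0.412]
 [0.653 0.129]
 [0.468 0.113]
 [0.443 0.395]] [0.54931214 0.2620754 ]
bush [112.8 169.5] [497.6 359. ] [13.4 13. ] 89.6 [[504.0, 360.0], [497.0, 366.0], [491.0, 357.0], [499.0, 352.0]]
bush [231.6 168.9] [497.3 358.5] [13.5 13.3] 62.7 [[504.0, 359.0], [496.0, 365.0], [490.0, 357.0], [501.0, 352.0]]
[0.4976 0.3583 0.0389]
nut [193.6 166.3] [501.2 262.1] [23.8 26.3] 77.4 [[514.0, 260.0], [506.0, 273.0], [497.0, 275.0], [489.0, 266.0], [493.0, 252.0], [505.0, 250.0]]
nut [315.4 165.5] [501.4 260.5] [26.6 22.8] 45.3 [[514.0, 257.0], [506.0, 273.0], [488.0, 262.0], [492.0, 252.0], [499.0, 249.0]]
[0.5017 0.2611 0.0441]
brass [270.3  72.7] [604.1 172.2] [20.  42.1] 14.1 [[617.0, 155.0], [609.0, 192.0], [591.0, 190.0], [600.0, 151.0]]
brass [396.   72.8] [604.  172.1] [20.1 41.6] 13.8 [[617.0, 154.0], [609.0, 193.0], [590.0, 189.0], [600.0, 150.0]]
[0.6042 0.1721 0.0339]
```

```bash
cat >> h.py <<'E'
TR=np.array([.4892,-.0603]); TY=-10.1
def pocket(i):
    a=np.radians(TY); return TR+(i-1)*.067*np.array([np.cos(a),np.sin(a)])
def pickplace(arm,xy,yaw,z,i,dz=1.7):
    arm.move_to([*xy,.11],down(yaw)); arm.grip(.046) 
    arm.move_l([*xy,z],feed=.2); arm.grip(0); w0=arm.current_width(); arm.move_l([*xy,.11],feed=.25)
    print("grasp",w0,arm.current_width(),arm.current_grasp_force(),arm.current_t())
    p=pocket(i); arm.move_to([*p,.10],down(TY)); arm.move_l([*p,z+dz/1000],feed=.18)
    print("placed",arm.current_ee_pos(),arm.current_force().round(1) if hasattr(arm.current_force(),'round') else arm.current_force())
    arm.grip(.046); arm.move_l([*p,.10],feed=.25)
E
python3 - <<'E'
from rig import arm
from h import *
for k,s in ((2,(194,166)),(3,(315,166))):
    im,c=load(f"w{k}"); x,y=s; h=cv2.cvtColor(im[y-22:y+22,x-22:x+22],cv2.COLOR_BGR2HSV); m=cv2.inRange(h,(0,0,190),(180,60,255))
    q=max(cv2.findContours(m,0,1)[0],key=cv2.contourArea)[:,0]+[x-22,y-22]; q=cv2.convexHull(q)[:,0]; P=onplane(c,q,.04)*1000
    a=np.arange(0,60,1.); W=[np.mean([np.ptp(P@[np.cos(np.radians(t+k)),np.sin(np.radians(t+k))]) for k in (0,60,120)]) for t in a]; print("nut flat yaw",a[np.argmin(W)],min(W),max(W))
try: arm.grip(.046); pickplace(arm,(.4976,.3583),4,.0155,0)
except Exception as e: print(repr(e))
snap(arm,"side","s1");print(arm.current_t())
E
```

```text
nut flat yaw 18.0 23.97929261651589 26.378987552675927
nut flat yaw 16.0 23.856064191286368 25.975431631038564
grasp 0.023070032518667925 0.023028841079292324 29.999622702598572 8.4917
placed [ 0.42338233 -0.04795791  0.01662803] [ 0.3 -0.7 -1.2]
11.7
```

```bash
python3 - <<'E'
from rig import arm
from h import *
pickplace(arm,(.5015,.2612),17,.0145,1)
pickplace(arm,(.6041,.1721),14,.0145,2)
p=TR+np.array([-.08,0]); arm.move_to([.44,-.15,.20],down(-90)); arm.sleep(.1)
snap(arm,"wrist","w5"); print(arm.current_t())
s=snap(arm,"side","s2")[0][120:300,130:430,::-1]
cv2.imwrite("pics/c3.png",np.vstack([cv2.imread("pics/w5.png")[:300],np.pad(s,((0,0),(0,260),(0,0)))]))
E
```

```text
grasp 0.02391583875626722 0.023727402422077017 29.999427787115565 14.7583
placed [ 0.48926507 -0.05940194  0.01571723] [ 0.  -0.5 -0.1]
grasp 0.02027850577025025 0.019956974697960955 29.999902546405792 20.525
placed [ 0.55537893 -0.07097104  0.01574059] [-0.1  1.1  0.1]
24.4667
```

View pics/c3.png

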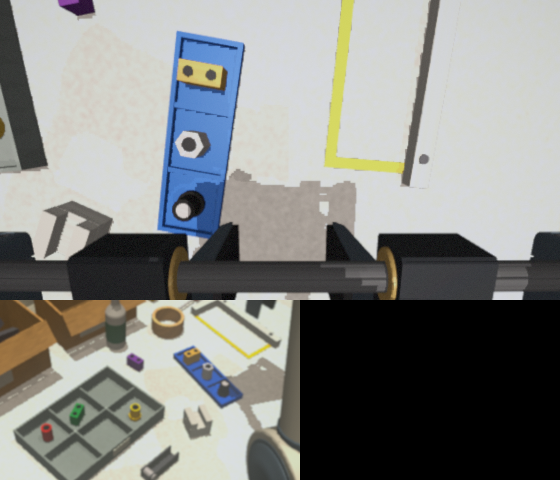

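All three parts stand in their pockets. Next I'll grip the tray across its long sides and drag it to a pre-home pose.

```bash
cat >> h.py <<'E'
CY=-4.4; C=np.array([.6733,-.300]); a=np.radians(CY); EX=np.array([np.cos(a),np.sin(a)]); EY=np.array([-np.sin(a),np.cos(a)])
HOME=C-.103*EX+.033*EY
def push(arm,start,d,dist,z,fmax=12,over=.006):
    """push along d from start; `dist` is the travel expected at home"""
    F0=np.array(arm.current_force())[:2]
    arm.move_l([*(start+d*(dist-.003)),z],feed=.06); s=dist-.003
    while s<dist+over:
        s+=.001; arm.move_l([*(start+d*s),z],feed=.03); f=-(np.array(arm.current_force())[:2]-F0)@d
        if f>fmax: break
    print("push end",round((s-dist)*1000,1),"mm past expected, F",round(f,1),"t",arm.current_t())
E
python3 - <<'E'
from rig import arm
from h import *
arm.move_to([*TR,.10],down(TY-90)); arm.grip(.090)
arm.move_l([*TR,.0045],feed=.15); print(arm.current_ee_pos(),arm.current_force())
arm.grip(0); print("w",arm.current_width(),arm.current_grasp_force())
pre=HOME-.010*EX+.028*EY
arm.move_l([*(pre-.045*EX),.0045],down(CY-90),feed=.09); print(arm.current_force())
arm.move_l([*pre,.0045],feed=.07); print("w",arm.current_width(),arm.current_ee_pos(),arm.current_force())
arm.grip(.078); arm.move_l([*pre,.10],feed=.2)
arm.move_to([.49,-.20,.20],down(-90)); arm.sleep(.1); snap(arm,"wrist","w6"); print(arm.current_t())
E
```

```text
[ 0.48950006 -0.06033865  0.00497061] [-0.10383229  0.18813688  0.04083689]
w 0.06568860753408355 29.999225959181786
[-1.41496258  7.91729264 12.01250234]
w 0.06563145107495415 [ 0.56477007 -0.23021068  0.00492231] [-3.4572108   2.43272527  8.63753912]
31.8167
```

View pics/w6.png

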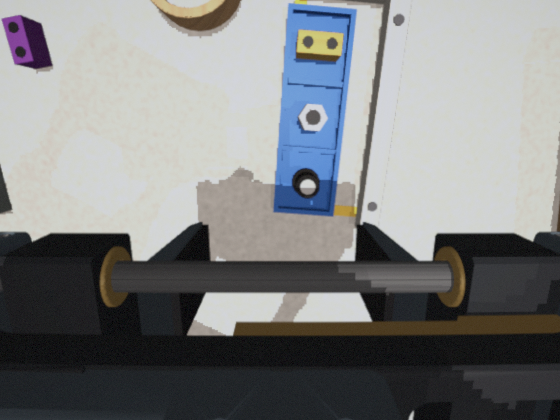

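The tray lies parallel to the long bar, about 28 mm off it, with the parts upright. Next I'll do the pushes, using two finger contacts for each.

```bash
python3 - <<'E'
from rig import arm
from h import *
z=.006
cx=HOME-.010*EX
st=cx+(.028+.033+.016+.008)*EY
arm.move_to([*st,.10],down(CY)); arm.grip(.08); arm.move_l([*st,z],feed=.2)
push(arm,st,-EY,.036,z)
p=np.array(arm.current_ee_pos())[:2]; arm.move_l([*(p+.006*EY),z],feed=.1); arm.move_l([*(p+.006*EY),.10],feed=.2)
st=HOME-(.010+.103+.016+.008)*EX
arm.move_to([*st,.10],down(CY-90)); arm.grip(.03); arm.move_l([*st,z],feed=.2)
push(arm,st,EX,.018,z)
p=np.array(arm.current_ee_pos())[:2]; arm.move_l([*(p-.006*EX),z],feed=.1); arm.move_l([*(p-.006*EX),.10],feed=.2)
arm.move_to([.56,-.23,.20],down(-90)); arm.sleep(.1); snap(arm,"wrist","w7"); print(arm.current_t())
im=cv2.imread("pics/w7.png"); cv2.imwrite("pics/c7.png",cv2.resize(im[0:300,180:500],(640,600)))
E
```

```text
push end 0.0 mm past expected, F 16.3 t 35.4417
push end 2.0 mm past expected, F 14.4 t 40.75
42.4167
```

View pics/c7.png

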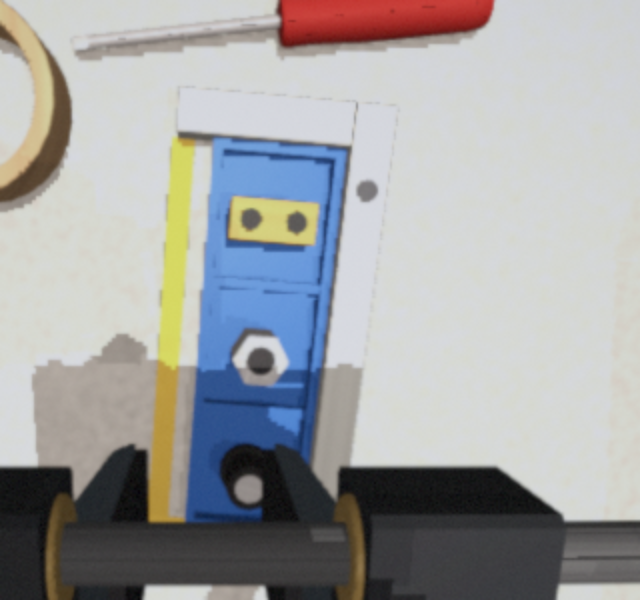

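Tray sits against both bars, with brass, nut and bushing upright at crop px (274,221), (260,360) and (245,480). I'll push both sides once more for certainty, then check the gap numerically from two views.

```bash
python3 - <<'E'
from rig import arm
from h import *
z=.006
st=HOME+(.033+.016+.006)*EY
arm.move_to([*st,.10],down(CY)); arm.grip(.08); arm.move_l([*st,z],feed=.2)
push(arm,st,-EY,.006,z,fmax=20)
p=np.array(arm.current_ee_pos())[:2]; arm.move_l([*(p+.006*EY),z],feed=.1); arm.move_l([*(p+.006*EY),.10],feed=.2)
st=HOME-(.103+.016+.006)*EX
arm.move_to([*st,.10],down(CY-90)); arm.grip(.03); arm.move_l([*st,z],feed=.2)
push(arm,st,EX,.006,z,fmax=18)
p=np.array(arm.current_ee_pos())[:2]; arm.move_l([*(p-.006*EX),z],feed=.1); arm.move_l([*(p-.006*EX),.10],feed=.2)
arm.move_to([.44,-.26,.17],down(-90)); arm.sleep(.1); snap(arm,"wrist","w8"); print(arm.current_t())
im,c=load("w8")
h=cv2.cvtColor(im,cv2.COLOR_BGR2HSV); m=cv2.inRange(h,(105,120,30),(125,255,255))
q=max(cv2.findContours(m,0,1)[0],key=cv2.contourArea)[:,0]
L=(onplane(c,q,.015)-C)@np.c_[EX,EY]*1000
for x in range(-200,0,20):
    s=L[abs(L[:,0]-x)<6]
    if len(s): print(x,s[:,1].min().round(1),s[:,1].max().round(1))
print("x range",L[:,0].min(),L[:,0].max())
cv2.imwrite("pics/c8.png",cv2.resize(im[0:300,150:450],(600,600)))
E
```

```text
push end 1.0 mm past expected, F 24.0 t 46.5167
push end 3.0 mm past expected, F 20.1 t 51.9333
53.3417
-200 1.4 66.2
-180 1.2 65.7
-160 1.4 65.6
-140 1.3 65.7
-120 1.1 65.7
-100 0.9 65.8
-80 0.7 65.8
-60 0.6 62.4
x range -204.65188858191863 -61.29727190139134
```

View pics/c8.png

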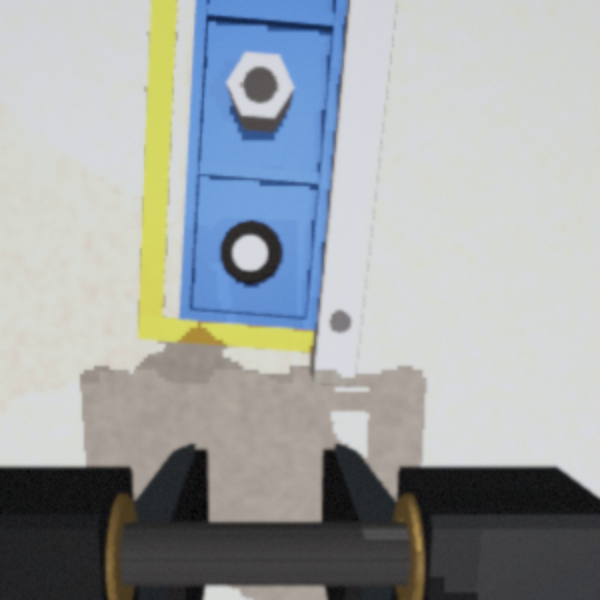

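The tray's near end is tight against the long bar, with no visible gap down to px (315,330). Both pushes stopped against solid contact, and the nut and bushing are upright. Handing in.

```bash
python3 - <<'E'
from rig import arm
print(arm.current_t(), arm.sign_off())
E
```

```text
the job is handed in; nothing more can be done
53.3417 None
```

The black bushing, hex nut and brass block stand upright in the tray, one per pocket; the tray is pushed up against both bars with no gap visible, and I handed the job in at 53.3 s (no verdict came back).

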